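# Shut off the water dispenser at the counter's valve box

### The arm

A 7-joint arm with a two-finger parallel gripper is mounted at the origin on the work surface. World frame = base frame: x ahead of the robot, y to its left, z up, the work surface at z = 0. Lengths are in m, angles in rad, forces in N, time in s.
With the tool pointing down it reaches from about 0.425 to 0.8 m from the base axis. Payload 8.3 kg.
Tool frame: the origin (TCP) lies on the centre line of the jaws, within the pads' length; the fingertips stand manip.nose_length ahead of it and the grasp point (between the pads) lies 8 mm behind it (manip.nose_length is the distance from the TCP to the fingertips, in m); z points along the fingers, x is the direction in which the jaws open and shut, and the axes are right-handed (so a half turn about z gives the same grasp; the last joint's range is limited). The gripper opens to 85 mm and grips with 20 to 120 N. Pads are 22 mm wide; open, the fingers measure 114 mm over their backs; the gripper's body (76 mm by 85 mm) begins 54 mm behind the grasp point. The pads swing forward as they close: fully open they stand 13 mm farther back than shut.
Start: joints at [1.279, 0.383, 0.016, 1.37, -0.006, 1.388, -0.046], TCP at [0.142, -0.609, 0.242] pointing down, gripper open.
Joint ranges: [-2.95, 2.95], [-0.25, 2.06], [-1.52, 1.56], [0.18, 2.33], [-1.44, 4.58], [0.02, 2.06], [-3.01, 3.01]. Speed limits (rad/s): [2.39, 2.39, 3.01, 3.01, 3.14, 3.14, 3.14].

### API

Orientations are given as a rotation vector (axis times angle).
In Python, from rig import manip gives the robot as it stands. The module is installed in compiled form; this text tells all that it offers.
- The arm moves only by the tool drive_tool, never from a script. Its argument "plan" is a list of rows, each a list of 6 numbers: the shift along the tool's x, y, z in mm, then the turn, a rotation vector about the tool's x, y, z in rad. A call has 1 to 8 rows; each row shifts and turns the commanded pose from where the row before left it, along the tool's axes as they then stand; what a row does not reach is not made up. A row lasts 1/12 s, in which the tool goes at most 41.7 mm and 7.16 degrees, less where a joint would pass 70% of its speed; a pose out of reach is approached as far as the arm can. A call with a gripper value outside its range is refused whole. "fingers" is the opening, from 0 (shut) to 1 (fully open), set as the call begins (left out, the last holds). The fingers move at their own pace and stop on an object; the grip force is fixed at half the most. Time passes only in rows, so rows that do not move let the fingers close. It gives the time, the measured TCP pose, the force and the opening at its end, in the units of the state.
- manip.get_obs(): the state, without advancing time (a new reading comes with each control period).
- manip.camera(name): name is "scene" or "top" or "wrist"; returns (picture, depth): 480x640x3 uint8, blue, green, red; 480x640 float32, m along the optical axis (not along the pixel's ray), 0 where there is no reading.
- manip.camera_model(name): a dict with "mtx" (3x3 intrinsics, pixels), "k1" (the pictures are not rectified: a ray, as slopes to the right and down, at radius r is drawn at 1 + k1 r^2 times it, then the intrinsics apply), "rvec" (rotation vector, rad) and "tvec" (3), from world to camera coordinates, as OpenCV has them; the wrist camera has in their place "mount" (4x4, takes a point from camera to tool coordinates, whose origin is the TCP and whose axes are the tool frame's). Camera axes: x right, y down, z forward; pixel columns grow to the right and rows downward; lengths in m; the calibration is good to about 2 mm. A picture is of the moment at which its call begins: read the wrist's pose just before it. camera_model takes no time and is no camera call.
- manip.job_done(): hands the job in, once; it reports no verdict.
The state is a dict: "clock": time; "joint_positions": joint angles; "joint_vel": joint speeds; "effort": joint torques, N m; "ee_pos": TCP position; "tcp_rot": TCP orientation; "contact_force": force on the tool from outside, world axes, zero at the start; "ft_torque": the same for the moment, N m; "finger_gap": finger opening in m.
Only numpy, scipy, OpenCV 4.12 (cv2) and the standard library are available. Lean on these libraries where they do the work, as an engineer would, in place of code of your own. Each camera call takes 0.05 s, during which the arm holds its last target. There are 200 camera calls.

### The job

The drinking-water dispenser is going out for service, so its water has to be shut off at the white valve box on the counter: push the box's sliding cover by its black finger ramp all the way aside to uncover the two valves, then push the red lever round clockwise until it is fully shut, square across its pipe, and leave both that way. Do it all by pushing with the fingertips: the cover stays flat on its runners and nothing is lifted. Leave the blue lever as it is and everything else on the counter where it stands.

Things in the scene. Friction and masses are not known exactly. Their poses are not given: they have to be found in the camera images.
- valve_box: White valve box fixed to the counter: 270 mm along its x, 290 along its y, 90 high, walls 5 thick. Origin at the centre of its underside, z up; turned up to 0.4 rad, its -x side towards the robot. Its +y half is closed by a fixed grey deck. Two runners along y (80 mm high, at x = -125 and 125) carry the cover; the walls stand 10 mm above them, guiding and stopping it.
- compartment (a point): Centre of the opening of the valve compartment (the box's -y half), at runner height, 80 mm above the counter: clear opening 240 mm along the box's x, 138 mm along its y, walls or deck on all sides. Both valves stand in it; the cover hides them at the start.
- ramp_face (a point): Middle of the upright pushing face of the black finger ramp on the cover. The face looks to the box's -y, is 90 mm long (box x), from 84 to 104 mm above the counter; behind it the ramp slopes down over 47 mm. This point starts at y = -70 to -60 mm in the box's frame; pushed towards +y, the cover slides over the deck to the end wall, where this point is at y = +71 mm (fully aside).
- cover: Sliding cover: a loose flat aluminium plate, 255 mm (box x) by 138 mm (box y) by 4 mm, about 0.3 kg, lying on the runners between the guide walls with 2.5 mm of play at each side. It slides at a push of 1 to 4 N and stays where it is left. Origin at the centre of its underside.
- lever_red (a joint): Angle (rad) of the red lever, the one to shut. 0 = open, along its copper pipe, pointing to the box's -y; grows clockwise seen from above to 1.571 = fully shut at its stop, square across the pipe, pointing to the box's -x. Starts between 0 and 0.3. Turns against a steady friction of about 0.22 N m (4 to 5 N near its end) and stays where it is left.
- red_grip (a point): A point on the red lever's grip, 52 mm from its stem axis, half-way up (61.5 mm above the counter, 18.5 below the cover). The grip runs from 14 to 71 mm from the axis, is 16 mm wide and 13 mm high (55 to 68 mm above the counter). The brass body and copper pipe under it reach up to 46 mm above the counter.
- red_stem (a point): The turning axis (upright) of the red lever, at the height of its grip. In the box's frame it lies at y = -40 mm and at x = -44 mm or x = +62 mm: red and blue valves change places.
- lever_blue (a joint): Angle (rad) of the blue lever, which must be left as it is; same make and same sense as the red one (0 open to 1.571 shut); it starts between 0 and 0.2.
- blue_grip (a point): A point on the blue lever's grip, 52 mm from its stem axis, half-way up; same sizes as the red one.
- blue_stem (a point): The turning axis of the blue lever, at the height of its grip; it takes the place (x = -44 or +62 mm, y = -40 mm in the box's frame) that the red one does not.
- spanner: Bystander: loose steel spanner, 160 mm long, lying flat beside the box's -y end; origin at the centre of its underside.
- tape_roll: Bystander: loose roll of brown tape, 90 mm across, 24 mm high, lying flat near the box's +y end; origin at the centre of its underside.
- green_carton: Bystander: small loose green carton with a white band, 62 x 48 x 55 mm, near the box's +y end; origin at the centre of its underside.
- date_stamp: Bystander: loose wooden hand stamp, 39 mm across, 66 mm high, near the box's -y end; origin at the centre of its underside.
- pen_mug: Bystander: loose blue mug, 76 mm across, 92 mm high, behind the box (+x side); origin at the centre of its underside.
- gel_bottle: Bystander: loose white gel bottle with a blue cap, 56 mm across, 150 mm high, behind the box (+x side); origin at the centre of its underside.

How it is judged:
On the way, in this order (a step that is already met when the one before it is completed fails the run):
1. the cover has been slid all the way aside, lying flat on its runners (y of ramp_face in the frame of valve_box above 0.06 m and height (world z) of ramp_face below 0.103 m and angle between ramp_face's own z axis and vertical below 0.06 rad), for 0.2 s.
2. the red lever has been pushed fully shut (value of joint lever_red above 1.484 rad), for 0.2 s.
At the end, for the whole second after the job is handed in: The cover lies flat on its runners within about 11 mm of its fully aside stop (the ramp's face at least 60 mm towards the box's +y), the red lever is within 0.087 rad (5 degrees) of its shut stop, and the blue lever is still open (all of step 1 and value of joint lever_red above 1.484 rad and value of joint lever_blue below 0.45 rad); the robot touches nothing.
It fails at once if the cover is lifted off its runners (more than 15 mm up, or tipped by more than 0.15 rad) (height (world z) of ramp_face above 0.11 m or angle between ramp_face's own z axis and vertical above 0.15 rad).
It fails at once if the blue lever is moved (its grip by more than 12 mm) (distance of blue_grip from where it was at the start of the episode above 0.012 m).
It fails at once if a bystander on the counter (spanner, tape, carton, stamp, mug or bottle) is moved by more than 20 mm (distance of any of spanner, tape_roll, green_carton, date_stamp, pen_mug, gel_bottle from where it was at the start of the episode above 0.02 m).
It also fails if it takes over 51 s, if anything falls off the work surface, if the arm or the gripper's body presses on something with over 40 N, if the wrist force passes 120 N, or if a joint passes its speed limit or range.

## Working session

There is one attempt and no reset: what is moved stays moved. The work goes in short steps, Python scripts to look and compute and a tool call to move; the robot and the scene stay as the last step left them, time stands still between calls to the robot, and variables do not carry over. Pictures are saved under pics/ and viewed, about 8 in all and at most 12, crops included, and the job is handed in when it is done.

Besides the shell and the picture viewer there is one more tool, called after ">>>" by a JSON object that holds its "name" and its "arguments", one argument or row to a line. drive_tool: Moves the arm, as the interface text tells. Its arguments: {"type":"object","properties":{"plan":{"type":"array"},"fingers":{"type":"number"}},"required":["plan"]}

```bash
mkdir -p pics
cat > h.py <<'E'
import numpy as np, cv2
from rig import manip
from scipy.spatial.transform import Rotation as R
def cam(name):
    m=manip.camera_model(name)
    if 'mount' in m:
        o=manip.get_obs(); T=np.eye(4);T[:3,:3]=R.from_rotvec(o['tcp_rot']).as_matrix();T[:3,3]=o['ee_pos']
        W=T@np.array(m['mount'])
    else:
        W=np.eye(4);r=R.from_rotvec(np.ravel(m['rvec'])).as_matrix();W[:3,:3]=r.T;W[:3,3]=-r.T@np.ravel(m['tvec'])
    return np.array(m['mtx']),m['k1'],W
def ray(M,u,v):
    K,k1,W=M
    d=np.linalg.inv(K)@[u,v,1];s=d[:2].copy();x=s.copy()
    for _ in range(20): x=s/(1+k1*(x@x))
    return W[:3,3],W[:3,:3]@np.r_[x,1]
def atz(M,u,v,z):
    c,d=ray(M,u,v);return c+d*(z-c[2])/d[2]
def atd(M,u,v,D):
    c,d=ray(M,u,v);return c+d*D[int(v),int(u)]
E
python3 - <<'E'
from h import *
np.set_printoptions(precision=4,suppress=True)
print(manip.get_obs(),manip.nose_length)
for n in ['top','scene']:
    p,d=manip.camera(n);cv2.imwrite(f'pics/{n}0.png',p);np.save(f'pics/{n}0.npy',d);print(n,cam(n))
print(manip.camera_model('wrist'))
E
```

```text
{'clock': 0.0, 'joint_positions': array([ 1.2791,  0.3843,  0.0164,  1.3712, -0.0063,  1.3882, -0.0465]), 'joint_vel': array([ 0.0008, -0.0002,  0.0017,  0.0006,  0.0004,  0.0004, -0.0005]), 'effort': array([  0.0003, -62.7598,   0.8444, -37.1818,   0.0166,   0.0143,
         0.    ]), 'ee_pos': array([ 0.1417, -0.6082,  0.2412]), 'tcp_rot': array([-2.4596,  1.9525,  0.0025]), 'contact_force': array([-0.1379, -0.0819,  0.1462]), 'ft_torque': array([0.0003, 0.029 , 0.0467]), 'finger_gap': 0.08497575031762251} 0.011
top (array([[453.3895,   0.    , 316.6949],
       [  0.    , 453.3895, 240.4754],
       [  0.    ,   0.    ,   1.    ]]), -0.05925565686337978, array([[ 0.0242, -0.9875,  0.1557,  0.4506],
       [-0.9997, -0.0253, -0.0049,  0.0418],
       [ 0.0088, -0.1555, -0.9878,  0.992 ],
       [ 0.    ,  0.    ,  0.    ,  1.    ]]))
scene (array([[588.6364,   0.    , 328.1702],
       [  0.    , 588.6364, 237.6624],
       [  0.    ,   0.    ,   1.    ]]), -0.004343982436438767, array([[ 0.6814,  0.4471, -0.5795,  1.3874],
       [ 0.7317, -0.3979,  0.5534, -0.694 ],
       [ 0.0168, -0.8011, -0.5983,  0.8751],
       [ 0.    ,  0.    ,  0.    ,  1.    ]]))
{'mtx': array([[392.7334,   0.    , 315.8053],
       [  0.    , 392.7334, 249.1451],
       [  0.    ,   0.    ,   1.    ]]), 'k1': -0.0561469025966754, 'mount': array([[ 1.    , -0.0008,  0.0002, -0.0012],
       [ 0.0007,  0.9515,  0.3076, -0.0791],
       [-0.0004, -0.3076,  0.9515, -0.1307],
       [ 0.    ,  0.    ,  0.    ,  1.    ]])}
```

View pics/top0.png

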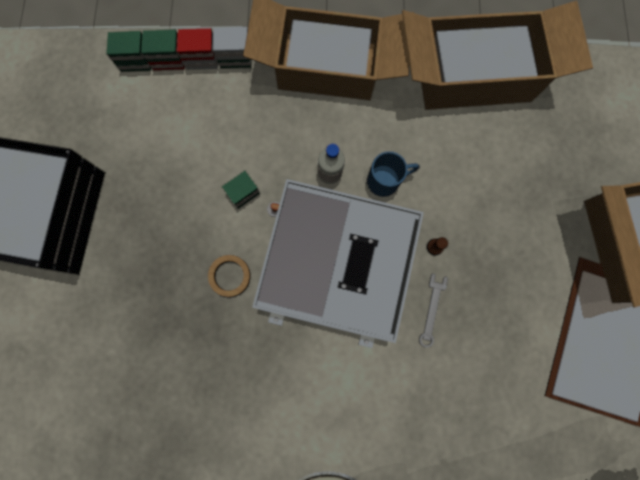

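View pics/scene0.png

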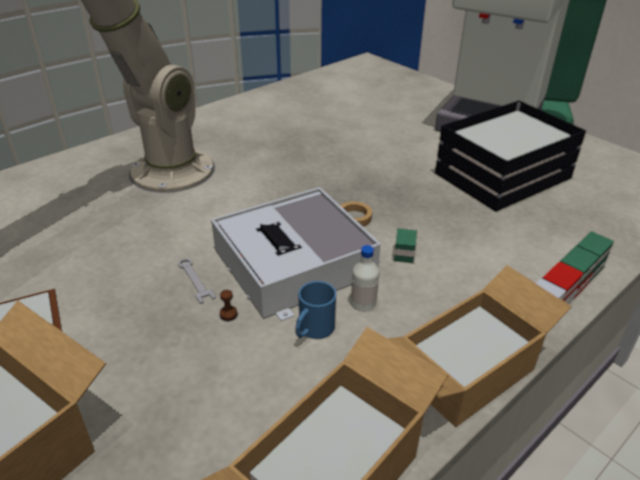

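The top view shows the box rim corners at about (287,183), (421,213), (393,340) and (256,308), with the ramp near (358,264). The stamp, spanner, mug, bottle, tape and carton stand around the box. The scene view agrees with this.

Run:
```python
from h import *
p=cv2.imread('pics/top0.png');c=cv2.resize(p[170:350,245:455],None,fx=3.8,fy=3.3,interpolation=cv2.INTER_CUBIC)
c=cv2.convertScaleAbs(cv2.resize(p[172:352,240:452],None,fx=3.33,fy=3.33,interpolation=cv2.INTER_CUBIC),alpha=1.5);cv2.imwrite('pics/crop.png',c)
M=cam('top')
P=[atz(M,u,v,.09)[:2] for u,v in [(287,183),(421,213),(393,340),(256,308)]]
print(np.round(P,4),np.mean(P,0))
print([np.linalg.norm(P[i]-P[i-1]) for i in range(4)])
dy=(P[0]-P[1]+P[3]-P[2]);dx=(P[0]-P[3]+P[1]-P[2]);print(np.arctan2(-dy[0],dy[1]),np.arctan2(dx[1],dx[0]))
```

```text
[[ 0.7108  0.1012]
 [ 0.655  -0.1745]
 [ 0.3993 -0.1169]
 [ 0.455   0.1536]] [ 0.55503199 -0.00915839]
[np.float64(0.2610382430145196), np.float64(0.28133934752083517), np.float64(0.26213990594093245), np.float64(0.2761161603104659)]
-0.20126389817623688 -0.21184816468609272
```

View pics/crop.png

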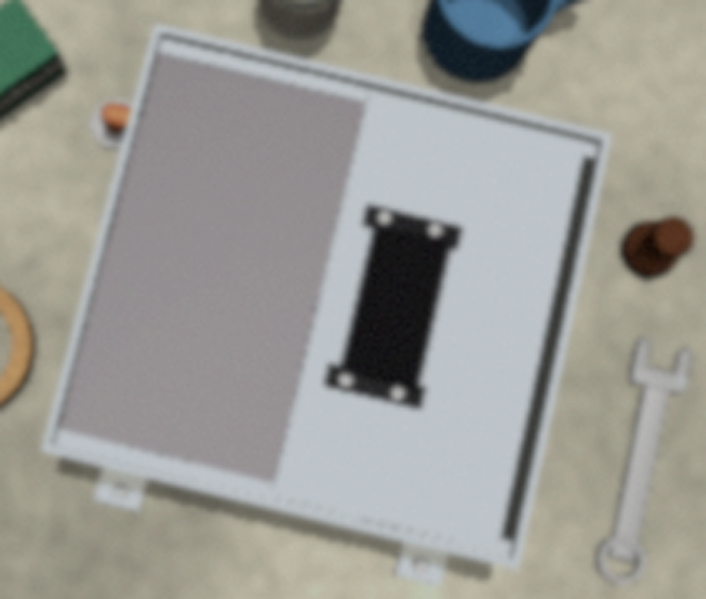

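```bash
cat >> h.py <<'E'
def mv(target,yawx=None):
    """print shift in tool axes mm (current) to world target, and turn about tool z so tool x has heading yawx"""
    o=manip.get_obs();Rm=R.from_rotvec(o['tcp_rot']).as_matrix()
    print('tcp',o['ee_pos'],'F',o['contact_force'],'gap',o['finger_gap'],'t',o['clock'])
    print('toolx',Rm[:,0],'tooly',Rm[:,1],'z',Rm[:,2])
    print('shift mm',Rm.T@(np.array(target)-o['ee_pos'])*1000)
E
python3 - <<'E'
from h import *
np.set_printoptions(precision=4,suppress=True)
M=cam('top');D=np.load('pics/top0.npy')
f=lambda a,b:(240+a/3.33-.35,172+b/3.33-.35)
P=[atz(M,*f(*q),.09)[:2] for q in [(155,27),(609,133),(519,566),(44,453)]]
print(P,np.mean(P,0));print([np.linalg.norm(P[i]-P[i-1]) for i in range(4)])
dy=(P[0]-P[1]+P[3]-P[2]);dx=(P[0]-P[3]+P[1]-P[2]);a1,a2=np.arctan2(-dy[0],dy[1]),np.arctan2(dx[1],dx[0]);print(a1,a2)
a=(a1+a2)/2;c=np.mean(P,0);B=np.array([[np.cos(a),-np.sin(a)],[np.sin(a),np.cos(a)]])
inb=lambda w:(w[:2]-c)@B
for q in [(447,240),(420,390)]: print('face',inb(atz(M,*f(*q),.104)))
for n,q,z in [('bottle',(331,165),.12),('mug',(388,172),.09),('stamp',(438,245),.06),('carton',(240,188),.055)]: print(n,inb(atz(M,*q,z)))
print('depth checks',[atd(M,*f(*q),D)[2] for q in [(200,250),(480,250),(400,310)]])
t=c+B@[0,-.1];mv([*t,.2]); print(t,np.round(B,4))
E
```

```text
[array([0.7176, 0.1031]), array([ 0.6581, -0.1777]), array([ 0.3963, -0.1218]), array([0.4555, 0.1598])] [ 0.5569 -0.0092]
[np.float64(0.2682027129530167), np.float64(0.2871080674879815), np.float64(0.2676937136549711), np.float64(0.287737731192392)]
-0.20804943510860666 -0.21165438771561187
face [ 0.0434 -0.0594]
face [-0.0473 -0.0629]
bottle [0.1763 0.0597]
mug [ 0.1996 -0.0575]
stamp [ 0.0799 -0.1952]
carton [0.1029 0.2392]
depth checks [np.float64(0.07652181581360207), np.float64(0.0828686388724863), np.float64(0.0913961085298991)]
tcp [ 0.1417 -0.6083  0.2414] F [-0.1654  0.3966 -0.164 ] gap 0.08531207983117971 t 0.1
toolx [ 0.2269 -0.9739 -0.0018] tooly [-0.9739 -0.2269  0.    ] z [-0.0004  0.0017 -1.    ]
shift mm [-398.6766 -497.7758   42.0712]
[ 0.536 -0.107] [[ 0.9781  0.2083]
 [-0.2083  0.9781]]
```

Run:
```python
import numpy as np
d=np.array([.394,.501])*1000/24
for k in range(24):
    h=-1.342+1.132*k/24;tx=np.array([np.cos(h),np.sin(h)]);ty=np.array([np.sin(h),-np.cos(h)])
    print([round(tx@d),round(ty@d),0,0,0,-.047],end=',\n' if k%8==7 else ',')
```

```text
[-17, -21, 0, 0, 0, -0.047],[-16, -21, 0, 0, 0, -0.047],[-15, -22, 0, 0, 0, -0.047],[-14, -23, 0, 0, 0, -0.047],[-12, -23, 0, 0, 0, -0.047],[-11, -24, 0, 0, 0, -0.047],[-10, -25, 0, 0, 0, -0.047],[-9, -25, 0, 0, 0, -0.047],
[-8, -25, 0, 0, 0, -0.047],[-7, -26, 0, 0, 0, -0.047],[-5, -26, 0, 0, 0, -0.047],[-4, -26, 0, 0, 0, -0.047],[-3, -26, 0, 0, 0, -0.047],[-2, -27, 0, 0, 0, -0.047],[0, -27, 0, 0, 0, -0.047],[1, -27, 0, 0, 0, -0.047],
[2, -26, 0, 0, 0, -0.047],[3, -26, 0, 0, 0, -0.047],[5, -26, 0, 0, 0, -0.047],[6, -26, 0, 0, 0, -0.047],[7, -26, 0, 0, 0, -0.047],[8, -25, 0, 0, 0, -0.047],[9, -25, 0, 0, 0, -0.047],[11, -24, 0, 0, 0, -0.047],
```

>>> {"name": "drive_tool", "arguments": {
  "plan": [
    [-17, -21, 0, 0, 0, -0.047],
    [-16, -21, 0, 0, 0, -0.047],
    [-15, -22, 0, 0, 0, -0.047],
    [-14, -23, 0, 0, 0, -0.047],
    [-12, -23, 0, 0, 0, -0.047],
    [-11, -24, 0, 0, 0, -0.047],
    [-10, -25, 0, 0, 0, -0.047],
    [-9, -25, 0, 0, 0, -0.047]
  ],
  "fingers": 0
}}

```text
clock: 0.77
ee_pos: [0.2733, -0.4397, 0.2419]
tcp_rot: [-2.784, 1.456, 0.001]
contact_force: [0.6, -0.2, -0.2]
finger_gap: -0.0
```

>>> {"name": "drive_tool", "arguments": {
  "plan": [
    [-8, -25, 0, 0, 0, -0.047],
    [-7, -26, 0, 0, 0, -0.047],
    [-5, -26, 0, 0, 0, -0.047],
    [-4, -26, 0, 0, 0, -0.047],
    [-3, -26, 0, 0, 0, -0.047],
    [-2, -27, 0, 0, 0, -0.047],
    [0, -27, 0, 0, 0, -0.047],
    [1, -27, 0, 0, 0, -0.047]
  ]
}}

```text
clock: 1.43
ee_pos: [0.4053, -0.2724, 0.2421]
tcp_rot: [-3.007, 0.91, 0.001]
contact_force: [0.1, -0.2, 0.4]
finger_gap: 0.0002
```

>>> {"name": "drive_tool", "arguments": {
  "plan": [
    [2, -26, 0, 0, 0, -0.047],
    [3, -26, 0, 0, 0, -0.047],
    [5, -26, 0, 0, 0, -0.047],
    [6, -26, 0, 0, 0, -0.047],
    [7, -26, 0, 0, 0, -0.047],
    [8, -25, 0, 0, 0, -0.047],
    [9, -25, 0, 0, 0, -0.047],
    [11, -24, 0, 0, 0, -0.047]
  ]
}}

```text
clock: 2.1
ee_pos: [0.5366, -0.1066, 0.242]
tcp_rot: [-3.124, 0.332, 0.001]
contact_force: [1.0, 0.2, 0.4]
finger_gap: -0.0002
```

Run:
```python
from h import *
np.set_printoptions(precision=4,suppress=True)
mv([.536,-.107,.101])
p,d=manip.camera('wrist');cv2.imwrite('pics/w1.png',p);np.save('pics/w1.npy',d)
```

```text
tcp [ 0.5366 -0.1066  0.242 ] F [0.9627 0.1693 0.3563] gap -0.0001712047101361191 t 2.1
toolx [ 0.9777 -0.2101 -0.0007] tooly [-0.2101 -0.9777 -0.0001] z [-0.0007  0.0002 -1.    ]
shift mm [ -0.4022   0.477  140.9883]
```

View pics/w1.png

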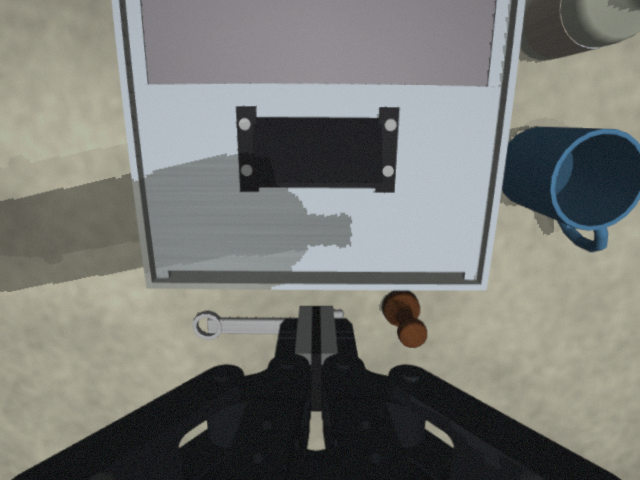

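The wrist view (up = box +y) shows the ramp face at row ~188, columns 255–380, centred on the fingertips at (316,310). The fingers are shut and there is clear plate in front of the face. I'll descend.

>>> {"name": "drive_tool", "arguments": {
  "plan": [
    [0, 0, 30, 0, 0, 0],
    [0, 0, 30, 0, 0, 0],
    [0, 0, 30, 0, 0, 0],
    [0, 0, 25, 0, 0, 0],
    [0, 0, 15, 0, 0, 0],
    [0, 0, 10, 0, 0, 0],
    [0, 0, 0, 0, 0, 0]
  ]
}}

```text
clock: 2.73
ee_pos: [0.5347, -0.1078, 0.1]
tcp_rot: [-3.123, 0.336, 0.006]
contact_force: [-0.7, -0.1, -0.0]
finger_gap: 0.0001
```

Run:
```python
from h import *
np.set_printoptions(precision=4,suppress=True)
c=np.array([.5569,-.0092]);B=np.array([[.9781,.2083],[-.2083,.9781]])
o=manip.get_obs();print(o['ee_pos'],o['contact_force'],'tcp box',(o['ee_pos'][:2]-c)@B)
```

```text
[ 0.5347 -0.1078  0.1   ] [-0.6593 -0.0849 -0.0054] tcp box [-0.0012 -0.101 ]
```

>>> {"name": "drive_tool", "arguments": {
  "plan": [
    [0, -10, 0, 0, 0, 0],
    [0, -10, 0, 0, 0, 0],
    [0, -8, 0, 0, 0, 0],
    [0, -8, 0, 0, 0, 0],
    [0, -8, 0, 0, 0, 0],
    [0, -8, 0, 0, 0, 0],
    [0, -8, 0, 0, 0, 0],
    [0, -8, 0, 0, 0, 0]
  ]
}}

```text
clock: 3.4
ee_pos: [0.5512, -0.0411, 0.1029]
tcp_rot: [3.123, -0.336, 0.002]
contact_force: [-0.8, -3.9, 4.4]
finger_gap: 0.0001
```

>>> {"name": "drive_tool", "arguments": {
  "plan": [
    [0, -9, 0, 0, 0, 0],
    [0, -9, 0, 0, 0, 0],
    [0, -9, 0, 0, 0, 0],
    [0, -9, 0, 0, 0, 0],
    [0, -9, 0, 0, 0, 0],
    [0, -9, 0, 0, 0, 0],
    [0, -9, 0, 0, 0, 0],
    [0, -9, 0, 0, 0, 0]
  ]
}}

```text
clock: 4.07
ee_pos: [0.5667, 0.029, 0.1024]
tcp_rot: [3.123, -0.337, 0.002]
contact_force: [2.0, -6.8, 2.4]
finger_gap: -0.0001
```

Run:
```python
from h import *
np.set_printoptions(precision=4,suppress=True)
c=np.array([.5569,-.0092]);B=np.array([[.9781,.2083],[-.2083,.9781]])
o=manip.get_obs();print(o['ee_pos'],o['contact_force'],'tcp box',(o['ee_pos'][:2]-c)@B)
p,d=manip.camera('wrist');cv2.imwrite('pics/w2.png',p)
```

```text
[0.5667 0.029  0.1024] [ 2.0113 -6.8355  2.403 ] tcp box [0.0017 0.0394]
```

View pics/w2.png

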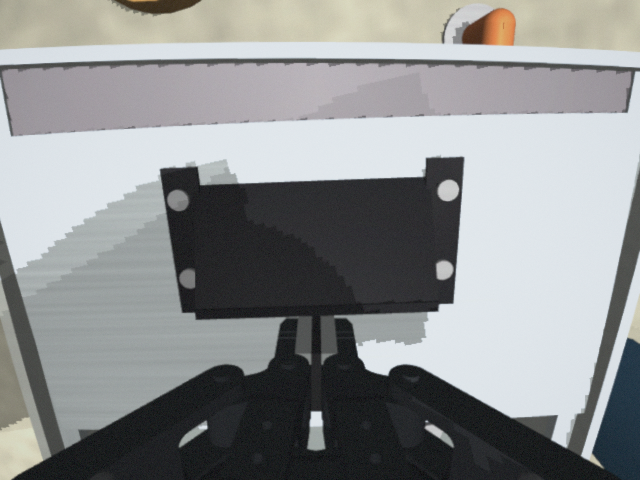

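The wrist view shows the cover almost aside, with a strip of deck left (rows 65–130) before the end wall. The fingertips are on the ramp face at (316,318). About 20 mm remains.

>>> {"name": "drive_tool", "arguments": {
  "plan": [
    [0, -6, -2, 0, 0, 0],
    [0, -5, 0, 0, 0, 0],
    [0, -4, 0, 0, 0, 0],
    [0, -3, 0, 0, 0, 0],
    [0, -2, 0, 0, 0, 0],
    [0, 0, 0, 0, 0, 0]
  ]
}}

```text
clock: 4.62
ee_pos: [0.5695, 0.0487, 0.104]
tcp_rot: [3.123, -0.335, -0.003]
contact_force: [-3.2, -2.3, 0.2]
finger_gap: -0.0001
```

>>> {"name": "drive_tool", "arguments": {
  "plan": [
    [0, -2, 0, 0, 0, 0],
    [0, -1, 0, 0, 0, 0],
    [0, 0, 0, 0, 0, 0]
  ]
}}

```text
clock: 4.87
ee_pos: [0.5696, 0.049, 0.104]
tcp_rot: [3.12, -0.338, -0.004]
contact_force: [-6.6, -9.2, 5.3]
finger_gap: -0.0001
```

>>> {"name": "drive_tool", "arguments": {
  "plan": [
    [0, 6, 0, 0, 0, 0],
    [0, 14, 0, 0, 0, 0],
    [0, 20, -10, 0, 0, 0],
    [0, 20, -30, 0, 0, 0],
    [0, 20, -30, 0, 0, 0],
    [0, 20, -30, 0, 0, 0],
    [0, 20, -30, 0, 0, 0],
    [0, 20, -10, 0, 0, 0]
  ]
}}

```text
clock: 5.53
ee_pos: [0.543, -0.0852, 0.2495]
tcp_rot: [-3.123, 0.333, -0.012]
contact_force: [0.9, 0.5, 0.9]
finger_gap: -0.0002
```

>>> {"name": "drive_tool", "arguments": {
  "plan": [
    [0, 20, 0, 0, 0, 0],
    [0, 0, 0, 0, 0, 0],
    [0, 0, 0, 0, 0, 0]
  ]
}}

```text
clock: 5.78
ee_pos: [0.537, -0.1056, 0.2445]
tcp_rot: [-3.123, 0.339, -0.001]
contact_force: [-1.3, 0.8, 0.4]
finger_gap: 0.0003
```

Run:
```python
from h import *
np.set_printoptions(precision=4,suppress=True)
c=np.array([.5569,-.0092]);B=np.array([[.9781,.2083],[-.2083,.9781]])
o=manip.get_obs();print(o['ee_pos'],o['tcp_rot'],o['contact_force'],'tcp box',(o['ee_pos'][:2]-c)@B)
M=cam('wrist');p,d=manip.camera('wrist');cv2.imwrite('pics/w3.png',p);np.savez('pics/w3.npz',d=d,K=M[0],k=M[1],W=M[2])
```

```text
[ 0.537  -0.1056  0.2445] [-3.1228  0.3385 -0.0015] [-1.2979  0.8112  0.3656] tcp box [ 0.0006 -0.0984]
```

View pics/w3.png

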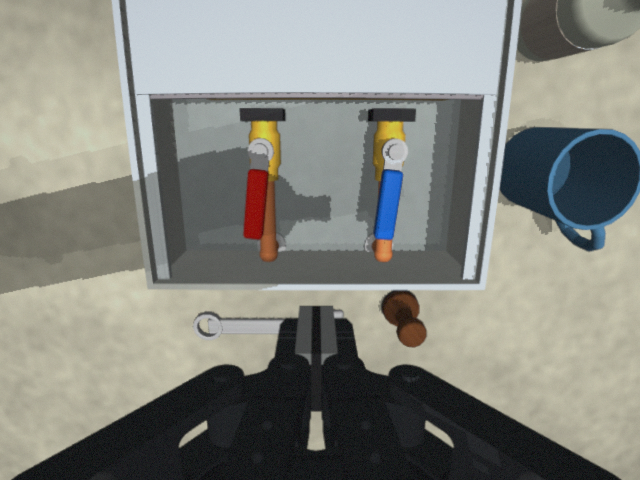

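The compartment is uncovered. The red lever is at the left (x = -44 place), with its stem at (259,150) and grip end at (255,238), slightly tilted clockwise. Blue is at the right, with its stem at (395,152). The cover's edge lies along the deck edge at row ~94.

Run:
```python
from h import *
np.set_printoptions(precision=4,suppress=True)
z=np.load('pics/w3.npz');M=(z['K'],z['k'],z['W']);D=z['d']
c=np.array([.5569,-.0092]);B=np.array([[.9781,.2083],[-.2083,.9781]])
inb=lambda w:(w[:2]-c)@B
for n,q,h in [('red stem',(259,150),.068),('red end',(255,238),.068),('red root',(258,171),.068),('blue stem',(395,152),.068),('blue end',(386,238),.068),('cover edge',(316,94),.08),('TL opening inner',(152,97),.08),('wall -y outer',(316,289),.09),('wall -y L',(149,287),.09),('wall R',(487,290),.09),('tip',(316,308),.2335)]:
    print(n,inb(atz(M,*q,h)),'depth z',atd(M,*q,D)[2])
```

```text
red stem [-0.0425 -0.0378] depth z 0.06434401754125274
red end [-0.0492 -0.1078] depth z 0.06795868444091407
red root [-0.044  -0.0537] depth z 0.06572795512812163
blue stem [ 0.0615 -0.04  ] depth z 0.06395445838184816
blue end [ 0.0577 -0.1085] depth z 0.06664577108122194
cover edge [0.0012 0.0013] depth z 0.07821308024234158
TL opening inner [-0.1158  0.0011] depth z 0.0771697476451994
wall -y outer [ 0.0003 -0.1436] depth z 0.08951238302716213
wall -y L [-0.1327 -0.1413] depth z 0.08933302225883011
wall R [ 0.137  -0.1459] depth z -0.0014156828857005976
tip [ 0.0005 -0.0889] depth z 0.2382802227276945
```

Run:
```python
import numpy as np
def P(t,r=50):
    d=np.array([-np.sin(t),-np.cos(t)]);m=np.array([-np.cos(t),np.sin(t)])
    return np.array([-43,-39])+r*d-(8+15*abs(np.cos(t))+11*abs(np.sin(t)))*m
prev=np.array([-8,-90])
for t in np.r_[0,np.arange(.1,1.65,.11)]:
    p=P(t);print(round(t,2),p.round(),'tool',((p-prev)*[1,-1]).round(1));prev=p
```

```text
0.0 [-20. -89.] tool [-12.  -1.]
0.1 [-24. -91.] tool [-4.1  2.1]
0.21 [-29. -93.] tool [-4.9  2. ]
0.32 [-34. -95.] tool [-5.3  1.4]
0.43 [-40. -95.] tool [-5.7  0.8]
0.54 [-46. -96.] tool [-5.9  0.1]
0.65 [-52. -95.] tool [-6.1 -0.6]
0.76 [-58. -93.] tool [-6.2 -1.4]
0.87 [-64. -91.] tool [-6.1 -2.3]
0.98 [-70. -88.] tool [-5.9 -3.2]
1.09 [-76. -84.] tool [-5.6 -4. ]
1.2 [-81. -79.] tool [-5.1 -4.8]
1.31 [-86. -74.] tool [-4.5 -5.6]
1.42 [-89. -67.] tool [-3.7 -6.2]
1.53 [-92. -61.] tool [-2.9 -6.8]
1.64 [-94. -56.] tool [-2.1 -5.1]
```

>>> {"name": "drive_tool", "arguments": {
  "plan": [
    [-5, -5, 25, 0, 0, 0],
    [-4, -3, 25, 0, 0, 0],
    [0, 0, 30, 0, 0, 0],
    [0, 0, 30, 0, 0, 0],
    [0, 0, 25, 0, 0, 0],
    [0, 0, 0, 0, 0, 0]
  ]
}}

```text
clock: 6.33
ee_pos: [0.5265, -0.0928, 0.104]
tcp_rot: [-3.122, 0.331, 0.014]
contact_force: [-1.2, 0.2, 0.4]
finger_gap: 0.0001
```

>>> {"name": "drive_tool", "arguments": {
  "plan": [
    [0, 0, 15, 0, 0, 0],
    [0, 0, 12, 0, 0, 0],
    [0, 0, 10, 0, 0, 0],
    [0, 0, 4, 0, 0, 0],
    [0, 0, 0, 0, 0, 0]
  ]
}}

```text
clock: 6.75
ee_pos: [0.5294, -0.0948, 0.0677]
tcp_rot: [-3.123, 0.335, 0.002]
contact_force: [0.0, 0.4, 0.1]
finger_gap: -0.0001
```

Run:
```python
from h import *
np.set_printoptions(precision=4,suppress=True)
c=np.array([.5569,-.0092]);B=np.array([[.9781,.2083],[-.2083,.9781]])
o=manip.get_obs();print(o['ee_pos'],o['contact_force'],'tcp box',(o['ee_pos'][:2]-c)@B)
```

```text
[ 0.5294 -0.0948  0.0677] [0.001  0.3691 0.0723] tcp box [-0.0091 -0.0894]
```

>>> {"name": "drive_tool", "arguments": {
  "plan": [
    [-11, 0, 0, 0, 0, 0],
    [-4, 2, 0, 0, 0, 0],
    [-5, 2, 0, 0, 0, 0],
    [-5, 1, 0, 0, 0, 0],
    [-6, 1, 0, 0, 0, 0],
    [-6, 0, 0, 0, 0, 0],
    [-6, -1, 0, 0, 0, 0],
    [-6, -1, 0, 0, 0, 0]
  ]
}}

```text
clock: 7.42
ee_pos: [0.483, -0.0891, 0.0698]
tcp_rot: [3.123, -0.336, 0.008]
contact_force: [5.2, -1.2, 2.5]
finger_gap: -0.0001
```

>>> {"name": "drive_tool", "arguments": {
  "plan": [
    [-6, -2, 0, 0, 0, 0],
    [-6, -3, 0, 0, 0, 0],
    [-6, -4, 0, 0, 0, 0],
    [-5, -5, 0, 0, 0, 0],
    [-4, -6, 0, 0, 0, 0],
    [0, 0, 0, 0, 0, 0]
  ]
}}

```text
clock: 7.92
ee_pos: [0.4596, -0.0634, 0.0693]
tcp_rot: [3.123, -0.335, 0.004]
contact_force: [1.5, -0.9, 1.0]
finger_gap: -0.0001
```

Run:
```python
from h import *
np.set_printoptions(precision=4,suppress=True)
c=np.array([.5569,-.0092]);B=np.array([[.9781,.2083],[-.2083,.9781]])
o=manip.get_obs();print(o['ee_pos'],o['contact_force'],'tcp box',(o['ee_pos'][:2]-c)@B)
p,d=manip.camera('wrist');cv2.imwrite('pics/w4.png',p)
```

```text
[ 0.4596 -0.0634  0.0693] [ 1.5381 -0.9338  1.0294] tcp box [-0.0839 -0.0733]
```

View pics/w4.png

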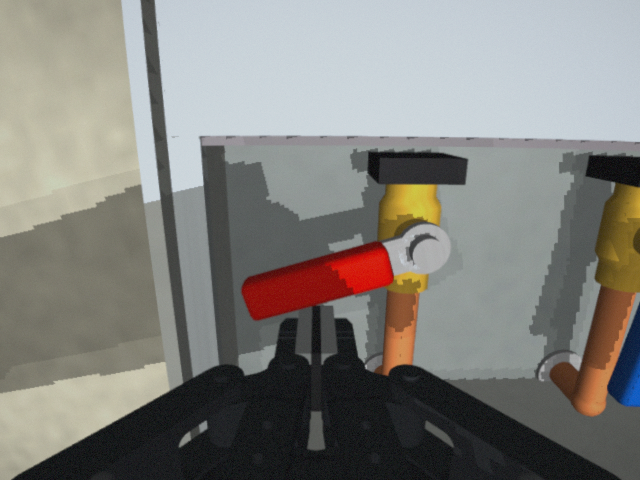

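The red lever (grip from (250,300) to (390,262)) is about 0.25 rad short of square, with the fingertips behind it. I'll keep pushing to the stop.

>>> {"name": "drive_tool", "arguments": {
  "plan": [
    [-3, -6, 0, 0, 0, 0],
    [-2, -6, 0, 0, 0, 0],
    [-1, -5, 0, 0, 0, 0],
    [0, -2, 0, 0, 0, 0],
    [0, 0, 0, 0, 0, 0]
  ]
}}

```text
clock: 8.38
ee_pos: [0.4571, -0.0477, 0.0687]
tcp_rot: [3.118, -0.341, 0.001]
contact_force: [-0.1, -14.3, 4.2]
finger_gap: -0.0
```

>>> {"name": "drive_tool", "arguments": {
  "plan": [
    [0, -2, 0, 0, 0, 0],
    [0, -2, 0, 0, 0, 0],
    [0, 0, 0, 0, 0, 0]
  ]
}}

```text
clock: 8.63
ee_pos: [0.4572, -0.0473, 0.0687]
tcp_rot: [3.114, -0.346, -0.001]
contact_force: [-4.5, -25.2, 6.6]
finger_gap: -0.0001
```

The lever is hard against its stop: force rises with no motion. I'll hold briefly, back off, retreat up and check.

>>> {"name": "drive_tool", "arguments": {
  "plan": [
    [0, 2, 0, 0, 0, 0],
    [0, 0, 0, 0, 0, 0],
    [0, 6, 0, 0, 0, 0],
    [0, 10, 0, 0, 0, 0],
    [0, 6, 0, 0, 0, 0],
    [0, 0, -25, 0, 0, 0],
    [0, 0, -30, 0, 0, 0],
    [0, 0, -30, 0, 0, 0]
  ]
}}

```text
clock: 9.3
ee_pos: [0.4517, -0.0628, 0.1536]
tcp_rot: [-3.122, 0.335, 0.004]
contact_force: [1.2, -0.3, 0.6]
finger_gap: 0.0001
```

>>> {"name": "drive_tool", "arguments": {
  "plan": [
    [12, 0, -30, 0, 0, 0],
    [20, 0, -30, 0, 0, 0],
    [20, -5, -20, 0, 0, 0],
    [10, -5, 0, 0, 0, 0],
    [0, 0, 0, 0, 0, 0],
    [0, 0, 0, 0, 0, 0]
  ]
}}

```text
clock: 9.8
ee_pos: [0.5152, -0.0661, 0.2326]
tcp_rot: [-3.123, 0.334, 0.002]
contact_force: [-0.6, -0.1, -1.1]
finger_gap: 0.0001
```

Run:
```python
from h import *
o=manip.get_obs();print(o['ee_pos'],o['contact_force'])
M=cam('wrist');p,d=manip.camera('wrist');cv2.imwrite('pics/w5.png',p);np.savez('pics/w5.npz',d=d,K=M[0],k=M[1],W=M[2])
```

```text
[ 0.51518277 -0.06605845  0.23260727] [-0.59359456 -0.05027506 -1.12712472]
```

View pics/w5.png

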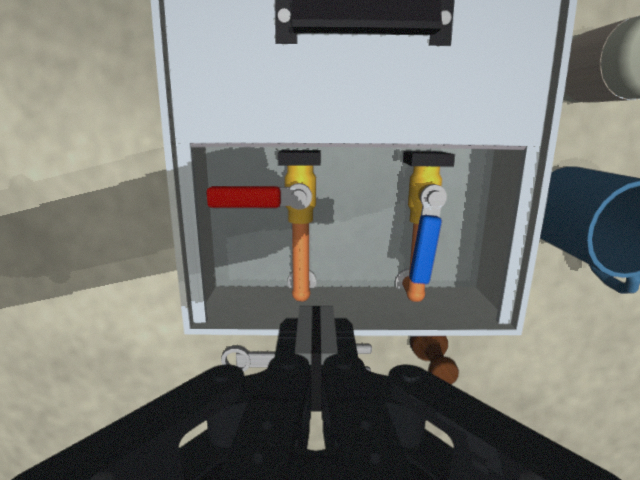

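The red lever lies square across its pipe, from (208,197) to (280,197), and blue looks unchanged. The ramp face runs along row ~32. One numeric check, then I'll hand in.

Run:
```python
from h import *
z=np.load('pics/w5.npz');M=(z['K'],z['k'],z['W'])
c=np.array([.5569,-.0092]);B=np.array([[.9781,.2083],[-.2083,.9781]])
b=lambda u,v,h:(atz(M,u,v,h)[:2]-c)@B
f=b(365,32,.104);q=b(280,197,.068)-b(208,197,.068);k=b(433,218,.068)-b(422,282,.068)
print('face',f,'red',np.arctan2(q[0],q[1]),'blue',np.arctan2(k[0],k[1]),'edge',b(365,145,.08))
if f[1]>.063: manip.job_done();print('handed in')
```

```text
face [0.00046972 0.06833427] red 1.5768884640979592 blue 0.08067425799423783 edge [0.0052473  0.00082639]
the job is handed in; nothing more can be done
handed in
```

The job is handed in. I pushed the cover fully aside by its ramp, then pushed the red lever clockwise to its stop with the closed fingertips. Both moves ended with force rising and no further motion. I then moved the arm clear at about 10 s on the robot's clock.

Last checks from the wrist camera:
- **Cover:** the ramp face is at box y of about +68 mm, against a limit of 60 and a stop at 71. The cover's edge is at about +1 mm, as expected when it is fully aside.
- **Red lever:** about 1.58 rad, fully shut within measuring error.
- **Blue lever:** about 0.08 rad, and it looked the same as before the push.
- **Bystanders:** the fingers stayed inside the box, and the spanner, stamp, mug and bottle looked undisturbed in the last view. I did not look at the tape roll or carton again.

No check failed or disagreed. A small upward force of about 4 N showed while pushing the cover. It may have been the tips rubbing the plate, so I raised the tool 2 mm.

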